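Grease a jar-mill bearing with a push-type gun

ROBOT

A 7-joint arm with a two-finger parallel gripper is mounted at the origin on a cart in front of the work surface, level with it; the furniture and walls round the work are solid. World frame = base frame: x ahead of the robot, y to its left, z up, the work surface at z = 0. Lengths are in m, angles in rad, forces in N, time in s.
With the tool pointing down it reaches from about 0.4 to 0.85 m from the base axis. Payload 10.4 kg.
Tool frame: the origin (TCP) lies midway between the tips of the shut fingers; the grasp point (between the pads) lies 19 mm behind it; z points along the fingers, y is the line along which they close (so a half turn about z gives the same grasp; the last joint's range is limited). The gripper opens to 87 mm and grips with 3 to 60 N. Pads are 19 mm wide; open, the fingers measure 117 mm over their backs; the gripper's body (75 mm by 190 mm) begins 51 mm behind the grasp point.
Start: joints at [-1.174, 0.332, -0.065, 1.46, 0.022, 1.35, -0.088], TCP at [0.255, 0.571, 0.223] pointing down, gripper open.
Joint ranges: [-2.6, 2.6], [-0.5, 2.12], [-1.47, 1.34], [0.16, 2.42], [-1.27, 4.41], [0.06, 2.06], [-2.6, 2.6]. Speed limits (rad/s): [2.22, 2.22, 2.79, 2.79, 3.14, 3.14, 3.14].

INTERFACE

Orientations are given as a unit quaternion [x, y, z, w].
In Python, from bench import r gives the robot as it stands.
- The arm moves only by the tool arm_command, never from a script. Its argument "moves" is one flat list of numbers, 4 for each row, row after row: the shift along the tool's x, y, z in cm, then the turn about the tool's z in degrees. A call has 1 to 12 rows; each row shifts and turns the commanded pose from where the row before left it, along the tool's axes as they then stand; what a row does not reach is not made up. A row lasts 1/12 s, in which the tool goes at most 41.7 mm and 7.16 degrees, less where a joint would pass 70% of its speed; a pose out of reach is approached as far as the arm can. A call with a gripper value outside its range is refused whole. "fingers" is the opening in per cent of the stroke, from 0 (shut) to 100 (fully open), set as the call begins (left out, the last holds). The fingers move at their own pace and stop on an object; "squeeze" is the grip in N (left out, the last holds). Time passes only in rows, so rows that do not move let the fingers close. It gives the time, the measured TCP pose, the force, the opening and the grip force at its end, in the units of the state.
- r.read_state(): the state, without advancing time (a new reading comes with each control period).
- r.camera(name): name is "scene" or "top" or "wrist"; returns the picture (480x640x3 uint8, red, green, blue); there is no depth.
- r.camera_info(name): a dict with "fx", "fy", "cx", "cy" (pixels), "k1" (the pictures are not rectified: a ray, as slopes to the right and down, at radius r is drawn at 1 + k1 r^2 times it, then the intrinsics apply), "origin" and "attitude" of the camera in the world. Camera axes: x right, y up, looking along -z (the intrinsics and any distortion apply to the point x, -y, -z); pixel columns grow to the right and rows downward; lengths in m; the calibration is good to about 2 mm. A picture is of the moment at which its call begins: read the wrist's pose just before it. camera_info takes no time and is no camera call; for the wrist camera it gives the pose at the moment of the call.
- r.close_job(): hands the job in; it is judged then, once.
The state is a dict: "time": time; "joint_positions": joint angles; "joint_vel": joint speeds; "joint_torque": joint torques, N m; "ee_pos": TCP position; "eef_rot": TCP orientation; "ft_force": force on the tool from outside, world axes, zero at the start; "torque": the same for the moment, N m; "width": finger opening in m; "grip_force": force on a finger pad.
Only numpy, scipy, OpenCV 4.12 (cv2) and the standard library are available. Lean on these libraries where they do the work, as an engineer would, in place of code of your own. Each camera call takes 0.05 s, during which the arm holds its last target. There are 200 camera calls.

TASK

The front bearing of the bench jar mill is due for grease. Lower the mill's sliding guard all the way down (it has a bow handle on its top edge), lift the push-type grease gun out of its holder and press its coupler squarely onto the tilted grease nipple until it snaps on. Then keep pushing the gun down against its spring until the spring is almost fully compressed, and finish while still gripping it and holding it pressed in like that; leave the other things on the bench where they are.

Things in the scene. Friction and masses are not known exactly. Their poses are not given: they have to be found in the camera images.
- mill: fixed jar mill: grey base plate 220 x 410 mm, top 20 mm above the bench, two black rollers along its y (axes 68 mm up), dark bearing blocks (tops 96 mm up). Origin on the bench; x away from the robot at yaw 0 (yaw within 0.2 rad), y left, z up. Guard posts 249 mm tall at x -85, y +/-190 mm. One front bearing (x -25, y -105 or +105 mm) bears the nipple; the others have flat plugs
- sash (a joint): slide of the guard in m: 0 = fully raised (top rail 225 mm above the bench, in the gun's way), 0.120 = fully lowered (top rail 105 mm). Aluminium frame 366 mm wide, 85 mm high, 14 mm thick with a clear pane, 85 mm in front of the mill's origin. Friction holds it where it is left; moving it down takes about 4 N, up about 11 N
- sash_handle (a point): middle of the guard's grip bar: round steel bar 12 mm thick, 74 mm long, parallel to the mill's y, above the middle of the guard's top edge, 38 mm above the top rail (263 mm above the bench with the guard fully raised, 143 mm fully lowered); free on both sides, to be pinched from above across the mill's x
- holder: fixed black round holder, foot 84 mm across, tube 54 mm across and 50 mm tall with a 33 mm bore in which the gun stands upright, coupler down; origin in the middle of its foot on the bench
- gun: loose grease gun, 160 mm long, 0.36 kg, upright in the holder. Origin on its axis at the barrel's lower face (on the holder's rim, 50 mm above the bench), z up its axis, away from the coupler. Aluminium barrel 40 mm across, z 0 to 60 mm; black grip 28 x 28 mm square, flats facing x and y, z 60 to 110; round cap 25 mm across to 120.5. Keep fingertips 5 mm above its shoulder (z 60) as they close
- coupler (a joint): how far the coupler is pushed up towards the barrel against the gun's spring, in m: 0 = spring extended, 0.012 = at its stop. The spring needs 9 N to start moving and 14.4 N at the stop
- coupler_seat (a point): inner end face of the coupler's bore, on the gun's axis 20 mm below the gun's origin (spring extended); z is the gun's z. Steel sleeve 28 mm across; its 18 mm bore opens 20 mm below this point. Four sprung balls 13.5 mm below it snap under the nipple's head at a push of 4 to 8 N. Snapped on, this point lies on the nipple's tip; before the snap it is 5 mm or more away
- nipple: fixed button-head nipple of bright steel on a brass elbow on the left or right front bearing. Origin in the elbow, 110 mm above the bench; z is the nipple's axis, leaning 30 degrees from vertical towards the robot (swivelled up to 0.3 rad either way from the mill's -x). Head 16 mm across, coned to 7 mm at the tip; neck 9 mm across; hexagon 18 mm across, 24 to 30 mm below the tip
- nipple_tip (a point): flat tip of the nipple, on its axis 36 mm from the nipple's origin, about 141 mm above the bench
- jar: bystander: white square jar with lid, 68 x 74 mm, 123 mm tall, loose; origin under its middle
- timer: bystander: small white timer, 58 x 66 x 16 mm, loose, lying flat; origin under its middle
- tape: bystander: roll of masking tape 62 mm across, 18 mm high, loose, lying flat; origin under its middle
There are look-alikes about, which are no part of the job. There is more than one size of the gun; the job needs the smaller.

How it is judged:
By the outcome, as a careful person would: the job done as asked, in the order asked, and still so for the second after the job is handed in, while the arm keeps its last pose, push and grip.
It also fails if it takes over 54 s, if anything falls off the work surface, if the arm or the gripper's body presses on something with over 40 N, if the wrist force passes 120 N, or if a joint passes its speed limit or range.

## Working session

There is one attempt and no reset: what is moved stays moved. The work goes in short steps, Python scripts to look and compute and a tool call to move; the robot and the scene stay as the last step left them, time stands still between calls to the robot, and variables do not carry over. Pictures are saved under pics/ and viewed, at most 10 in all, crops included, and the job is handed in when it is done.

Besides the shell and the picture viewer there is one more tool, called after "Call:" by a JSON object that holds its "api" and its "payload", one argument or row to a line. arm_command: Moves the arm, as the interface text tells. Its arguments: {"type":"object","properties":{"moves":{"type":"array"},"fingers":{"type":"number"},"squeeze":{"type":"number"}},"required":["moves"]}

```bash
ls; mkdir -p pics; cat > h.py <<'E'
import numpy as np, cv2
from bench import r
from scipy.spatial.transform import Rotation as R
def info(n):
    i=r.camera_info(n); A=np.array(i['attitude'],float)
    M=A if A.shape==(3,3) else R.from_quat(A).as_matrix()
    return i,np.array(i['origin'],float),M
def ray(n,u,v,I=None):
    i,o,M=I or info(n)
    x=(u-i['cx'])/i['fx'];y=(v-i['cy'])/i['fy'];a,b=x,y
    for _ in range(20):
        s=1+i['k1']*(a*a+b*b);a,b=x/s,y/s
    d=M@np.array([a,-b,-1.]);return o,d/np.linalg.norm(d)
def onz(n,u,v,z,I=None):
    o,d=ray(n,u,v,I);return o+d*(z-o[2])/d[2]
def proj(n,P,I=None):
    i,o,M=I or info(n);p=M.T@(np.array(P,float)-o);a,b=p[0]/-p[2],-p[1]/-p[2]
    s=1+i['k1']*(a*a+b*b);return np.array([i['cx']+i['fx']*a*s,i['cy']+i['fy']*b*s])
def tri(*rays):
    A=0;B=0
    for o,d in rays:
        Q=np.eye(3)-np.outer(d,d);A=A+Q;B=B+Q@o
    p=np.linalg.solve(A,B);return p,[round(float(np.linalg.norm((np.eye(3)-np.outer(d,d))@(p-o))),4) for o,d in rays]
def snap(n,f):
    I=info(n);a=r.camera(n);cv2.imwrite('pics/'+f,a[:,:,::-1]);return a,I
E
python3 - <<'E'
from h import *
for n in('scene','top','wrist'):
    a,I=snap(n,n+'0.png');print(n,I)
s=r.read_state();print(s)
E
```

```text
pics
scene ({'fx': 507.2943529915312, 'fy': 507.2943529915312, 'cx': 309.47669211732466, 'cy': 243.7857162565037, 'k1': -0.13724497842411262, 'origin': array([ 0.07224173, -0.6439232 ,  1.04209516]), 'attitude': array([ 0.33544443, -0.11858261, -0.32237894,  0.87720409])}, array([ 0.07224173, -0.6439232 ,  1.04209516]), array([[ 0.76401997,  0.48602849, -0.42432274],
       [-0.64514   ,  0.5670977 , -0.51204939],
       [-0.00823815,  0.66496353,  0.74683039]]))
top ({'fx': 490.6956049246038, 'fy': 490.6956049246038, 'cx': 322.2799784354002, 'cy': 243.26666992095642, 'k1': -0.08796251881193536, 'origin': array([ 0.31567544, -0.06124464,  1.24685833]), 'attitude': array([-0.07250879,  0.06793179,  0.70769648, -0.69949513])}, array([ 0.31567544, -0.06124464,  1.24685833]), array([[-0.01089807,  0.98020918, -0.19766434],
       [-0.99991179, -0.01218366, -0.00528891],
       [-0.00759251,  0.19758926,  0.9802555 ]]))
wrist ({'fx': 370.7110515441768, 'fy': 370.7110515441768, 'cx': 320.7552697716575, 'cy': 239.9309896722761, 'k1': -0.02441159556359923, 'origin': array([0.19201089, 0.5979
[... 342 characters left out ...]
_positions': array([-1.17359386,  0.33271025, -0.06465714,  1.4607534 ,  0.02163833,
        1.34988621, -0.08849544]), 'joint_vel': array([-0.00093598, -0.00205999,  0.00098924, -0.00290436, -0.00040613,
       -0.00101845, -0.00055195]), 'joint_torque': array([ 1.31052017e-03, -6.23628330e+01,  2.47461651e-02, -3.90145969e+01,
       -6.15104288e-02,  3.71793984e-02,  7.45158763e-05]), 'ee_pos': array([0.25465526, 0.57045068, 0.22194449]), 'eef_rot': array([ 2.08368414e-01,  9.78050266e-01, -5.27166214e-04, -6.27558312e-05]), 'ft_force': array([-0.27313265,  0.14697485,  0.52555839]), 'torque': array([ 0.012576  , -0.04242927,  0.00955993]), 'grip_force': 0.0, 'width': 0.08692763001467041}
```

View pics/scene0.png

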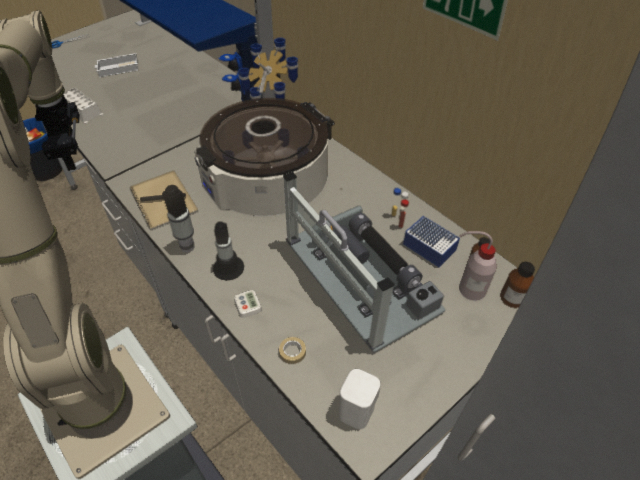

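View pics/top0.png

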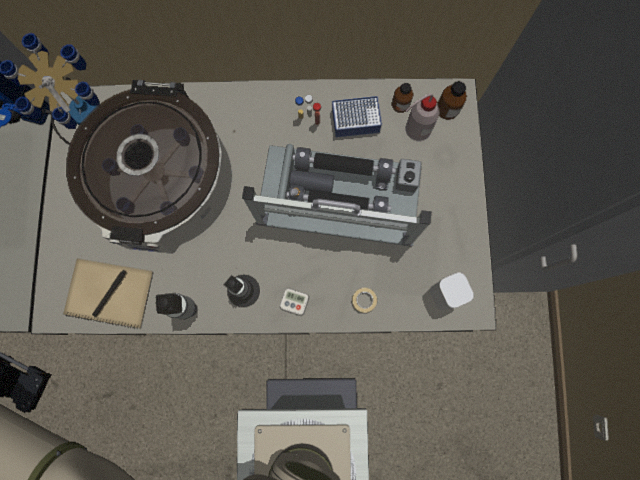

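The scene view shows the smaller gun in its holder at about (228,250), with the larger one at (180,215). The mill and raised guard are in the middle, with the handle at about (333,232). The top view has the holder at (240,290), the handle at (337,208), and what may be the nipple at (295,195). I'll take enlarged crops to check.

```bash
python3 - <<'E'
import cv2,numpy as np
s=cv2.imread('pics/scene0.png');t=cv2.imread('pics/top0.png')
a=cv2.resize(s[170:350,200:450],(800,576),interpolation=cv2.INTER_CUBIC)
b=cv2.resize(t[135:315,205:445],(800,600),interpolation=cv2.INTER_CUBIC)
cv2.imwrite('pics/ca.png',a);cv2.imwrite('pics/cb.png',b)
E
```

```text
(no output)
```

View pics/ca.png

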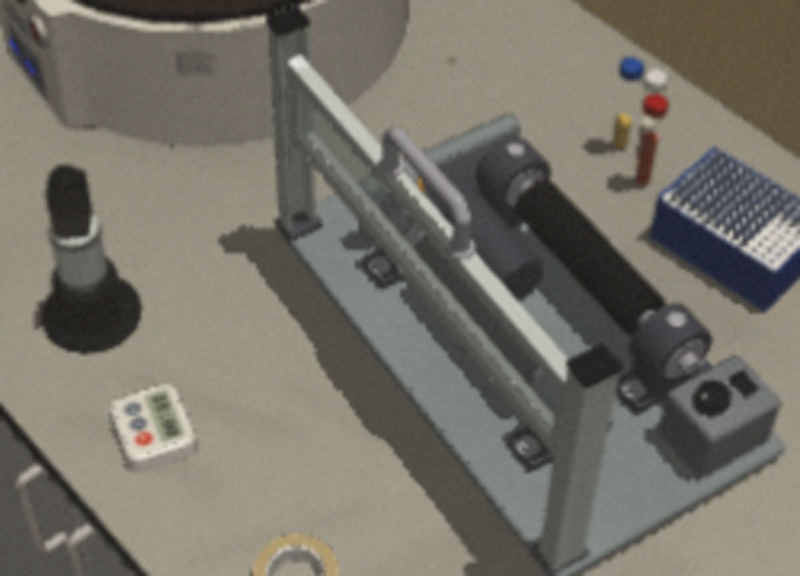

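View pics/cb.png

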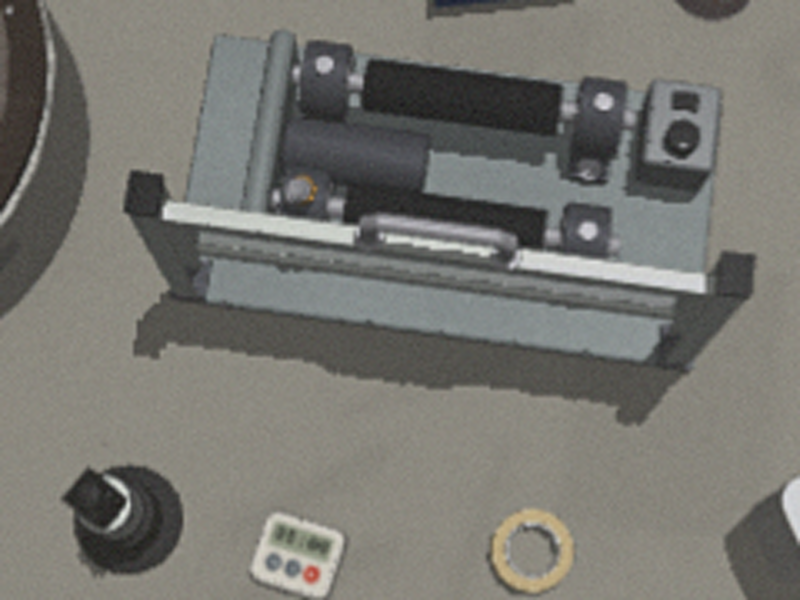

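The nipple, with a brass ring, is on the left front bearing at about (296,191) in the top view. The post tops are at about (249,193) and (425,217). The small gun's cap is at (233,283).

```bash
python3 - <<'E'
from h import *
T=lambda u,v:(205+u*.3,135+v*.3)
S=lambda u,v:(200+u*.3125,170+v*.3125)
It=info('top');Is=info('scene')
np.set_printoptions(precision=4,suppress=True)
L=onz('top',*T(146,192),.249,It);Rr=onz('top',*T(733,273),.249,It)
print('posts top',L,Rr,np.linalg.norm(L-Rr))
L2=onz('scene',*S(290,22),.249,Is);R2=onz('scene',*S(592,365),.249,Is)
print('posts scn',L2,R2,np.linalg.norm(L2-R2))
L=(L+L2)/2;Rr=(Rr+R2)/2
y=(L-Rr)/np.linalg.norm(L-Rr);yaw=np.arctan2(-y[0],y[1]);x=np.array([y[1],-y[0],0])
m=(L+Rr)/2+.085*x;m[2]=0;print('mill',m,'yaw',yaw)
print('handle',m-.085*x+[0,0,.263],'from top',onz('top',*T(438,232),.269,It),'scn',onz('scene',*S(428,178),.269,Is))
n=m-.025*x+.105*y;print('nippleorig',n,'tip guess',n-.018*x+[0,0,.141],'top',onz('top',*T(303,188),.141,It))
print('cap',onz('top',*T(95,490),.17,It),onz('scene',*S(68,172),.17,Is),'holder',onz('top',*T(130,520),0,It),onz('scene',*S(90,312),0.0,Is))
s=r.read_state();print(R.from_quat(s['eef_rot']).as_matrix())
_,o,M=info('wrist');Q=R.from_quat(s['eef_rot']).as_matrix();print('cam in tool',Q.T@(o-s['ee_pos']),Q.T@-M[:,2])
E
```

```text
posts top [0.6288 0.0993 0.249 ] [ 0.5708 -0.2722  0.249 ] 0.37600044232679725
posts scn [0.6263 0.092  0.249 ] [ 0.567  -0.2772  0.249 ] 0.3738785855662662
mill [ 0.6822 -0.1028  0.    ] yaw -0.1571123828533653
handle [ 0.5982 -0.0896  0.263 ] from top [ 0.594 -0.086  0.269] scn [ 0.5834 -0.108   0.269 ]
nippleorig [0.6739 0.0048 0.    ] tip guess [0.6561 0.0076 0.141 ] top [0.6639 0.0054 0.141 ]
cap [0.4478 0.1421 0.17  ] [0.4484 0.1411 0.17  ] holder [0.4453 0.1467 0.    ] [0.4459 0.1467 0.    ]
[[-0.9132  0.4076 -0.0003]
 [ 0.4076  0.9132 -0.001 ]
 [-0.0001 -0.0011 -1.    ]]
cam in tool [ 0.0684 -0.0006 -0.1628] [-0.2533  0.0008  0.9674]
```

```bash
cat >> h.py <<'E'
np.set_printoptions(precision=4,suppress=True)
def st():
    s=r.read_state();Q=R.from_quat(s['eef_rot']).as_matrix()
    return np.array(s['ee_pos']),Q,s
def plan(tgt,ya=None,vmax=4.0,n=0,start=None):
    "rows (cm,deg) from current TCP to tgt, tool-y heading ya(deg)"
    p,Q,s=st();p=np.array(start) if start is not None else p
    a=np.degrees(np.arctan2(Q[1,1],Q[0,1]));da=0 if ya is None else (a-ya+180)%360-180
    d=(np.array(tgt)-p)*100
    n=n or int(max(np.ceil(np.linalg.norm(d)/vmax),np.ceil(abs(da)/7),1))
    for k in range(n):
        h=np.radians(a-da*k/n);y=np.array([np.cos(h),np.sin(h),0]);x=np.array([-y[1],y[0],0])
        w=d/n;print([round(float(w@x),1),round(float(w@y),1),round(float(-w[2]),1),round(da/n,1)],end=', ')
    print('\n n',n,'p',p,'ya',a,'F',s['ft_force'],'w',s['width'],'g',s['grip_force'],'t',s['time'])
E
python3 - <<'E'
from h import *
plan([.30,.48,.40],-9,n=11)
p=plan([.596,-.088,.36],-9,start=[.30,.48,.40])
E
```

```text
[-0.7, -0.6, -1.6, np.float64(6.8)], [-0.8, -0.5, -1.6, np.float64(6.8)], [-0.8, -0.4, -1.6, np.float64(6.8)], [-0.9, -0.3, -1.6, np.float64(6.8)], [-0.9, -0.2, -1.6, np.float64(6.8)], [-0.9, -0.1, -1.6, np.float64(6.8)], [-0.9, 0.0, -1.6, np.float64(6.8)], [-0.9, 0.1, -1.6, np.float64(6.8)], [-0.9, 0.2, -1.6, np.float64(6.8)], [-0.9, 0.3, -1.6, np.float64(6.8)], [-0.8, 0.4, -1.6, np.float64(6.8)], 
 n 11 p [0.2547 0.5705 0.2219] ya 65.94648510093141 F [-0.2731  0.147   0.5256] w 0.08692763001467041 g 0.0 t 0.15
[-3.0, -2.3, 0.2, np.float64(4.4)], [-3.1, -2.1, 0.2, np.float64(4.4)], [-3.3, -1.9, 0.2, np.float64(4.4)], [-3.4, -1.6, 0.2, np.float64(4.4)], [-3.5, -1.3, 0.2, np.float64(4.4)], [-3.6, -1.1, 0.2, np.float64(4.4)], [-3.7, -0.8, 0.2, np.float64(4.4)], [-3.7, -0.5, 0.2, np.float64(4.4)], [-3.8, -0.2, 0.2, np.float64(4.4)], [-3.8, 0.1, 0.2, np.float64(4.4)], [-3.7, 0.4, 0.2, np.float64(4.4)], [-3.7, 0.7, 0.2, np.float64(4.4)], [-3.6, 0.9, 0.2, np.float64(4.4)], [-3.6, 1.2, 0.2, np.float64(4.4)], [-3.5, 1.5, 0.2, np.float64(4.4)], [-3.3, 1.8, 0.2, np.float64(4.4)], [-3.2, 2.0, 0.2, np.float64(4.4)], 
 n 17 p [0.3  0.48 0.4 ] ya 65.94648510093141 F [-0.2731  0.147   0.5256] w 0.08692763001467041 g 0.0 t 0.15
```

Call:
{"api": "arm_command", "payload": {
  "moves": [-0.7,-0.6,-1.6,6.8,-0.8,-0.5,-1.6,6.8,-0.8,-0.4,-1.6,6.8,-0.9,-0.3,-1.6,6.8,-0.9,-0.2,-1.6,6.8,-0.9,-0.1,-1.6,6.8,-0.9,0,-1.6,6.8,-0.9,0.1,-1.6,6.8,-0.9,0.2,-1.6,6.8,-0.9,0.3,-1.6,6.8,-0.8,0.4,-1.6,6.8],
  "fingers": 100
}}

```text
time: 1.07
ee_pos: [0.2981, 0.4788, 0.3991]
eef_rot: [0.762, 0.648, -0.0, 0.0]
ft_force: [0.7, 0.7, -0.2]
width: 0.087
grip_force: 0.0
```

```bash
python3 - <<'E'
from h import *
plan([.596,-.088,.36],-9)
E
```

```text
[-3.0, 2.3, 0.2, np.float64(-0.0)], [-3.0, 2.3, 0.2, np.float64(-0.0)], [-3.0, 2.3, 0.2, np.float64(-0.0)], [-3.0, 2.3, 0.2, np.float64(-0.0)], [-3.0, 2.3, 0.2, np.float64(-0.0)], [-3.0, 2.3, 0.2, np.float64(-0.0)], [-3.0, 2.3, 0.2, np.float64(-0.0)], [-3.0, 2.3, 0.2, np.float64(-0.0)], [-3.0, 2.3, 0.2, np.float64(-0.0)], [-3.0, 2.3, 0.2, np.float64(-0.0)], [-3.0, 2.3, 0.2, np.float64(-0.0)], [-3.0, 2.3, 0.2, np.float64(-0.0)], [-3.0, 2.3, 0.2, np.float64(-0.0)], [-3.0, 2.3, 0.2, np.float64(-0.0)], [-3.0, 2.3, 0.2, np.float64(-0.0)], [-3.0, 2.3, 0.2, np.float64(-0.0)], [-3.0, 2.3, 0.2, np.float64(-0.0)], 
 n 17 p [0.2981 0.4788 0.3991] ya -9.193298283466012 F [ 0.7265  0.7347 -0.172 ] w 0.08698989906517687 g 0.0 t 1.0667
```

Call:
{"api": "arm_command", "payload": {
  "moves": [-3,2.3,0.2,0,-3,2.3,0.2,0,-3,2.3,0.2,0,-3,2.3,0.2,0,-3,2.3,0.2,0,-3,2.3,0.2,0,-3,2.3,0.2,0,-3,2.3,0.2,0,-3,2.3,0.2,0,0,0,0,0]
}}

```text
time: 1.9
ee_pos: [0.4639, 0.173, 0.3806]
eef_rot: [0.763, 0.646, -0.0, 0.001]
ft_force: [0.7, -0.5, -0.1]
width: 0.0869
grip_force: 0.0
```

```bash
python3 - <<'E'
from h import *
import pickle
a,I=snap('wrist','w1.png');pickle.dump(I,open('w1.pkl','wb'))
print(proj('wrist',[.446,.146,.05],I),proj('wrist',[.446,.146,.17],I),proj('wrist',[.66,.006,.141],I))
E
```

```text
[310.217  217.4438] [307.1972 239.9566] [504.5131 316.977 ]
```

Call:
{"api": "arm_command", "payload": {
  "moves": [-3,2.3,0.2,0,-3,2.3,0.2,0,-3,2.3,0.2,0,-3,2.3,0.2,0,-3,2.3,0.2,0,-3,2.3,0.2,0,-3,2.3,0.2,0,-3,2.3,0.2,0,0,0,0,0,0,0,0,0]
}}

```text
time: 2.78
ee_pos: [0.6061, -0.0858, 0.3633]
eef_rot: [0.761, 0.649, -0.001, -0.0]
ft_force: [0.6, 0.5, 0.0]
width: 0.087
grip_force: 0.0
```

```bash
python3 - <<'E'
from h import *
import pickle
a,I=snap('wrist','w2.png');pickle.dump(I,open('w2.pkl','wb'))
print(st()[0],proj('wrist',[.596,-.088,.263],I),proj('wrist',[.66,.006,.141],I))
b=cv2.imread('pics/w1.png');a=cv2.imread('pics/w2.png')
cv2.imwrite('pics/w12.png',cv2.resize(np.hstack([b,a]),(800,300),interpolation=cv2.INTER_AREA))
E
```

```text
[ 0.606  -0.084   0.3638] [307.2314 244.0548] [360.0783 110.7794]
```

View pics/w12.png

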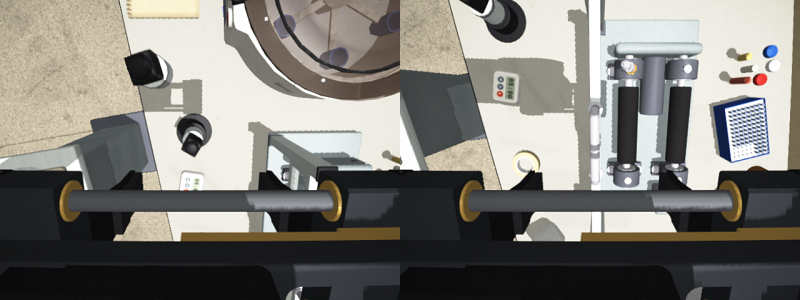

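```bash
python3 - <<'E'
import cv2,numpy as np
a=cv2.imread('pics/w2.png')[60:290,280:400];b=cv2.imread('pics/w1.png')[170:260,260:360]
A=cv2.resize(a,None,fx=2.6,fy=2.6,interpolation=cv2.INTER_CUBIC);B=cv2.resize(b,None,fx=4.8,fy=4.8,interpolation=cv2.INTER_CUBIC)
c=np.zeros((600,800,3),np.uint8);c[:A.shape[0],:A.shape[1]]=A;c[:B.shape[0],315:315+B.shape[1]]=B
cv2.imwrite('pics/c2.png',c);print(A.shape,B.shape)
E
```

```text
(598, 312, 3) (432, 480, 3)
```

View pics/c2.png

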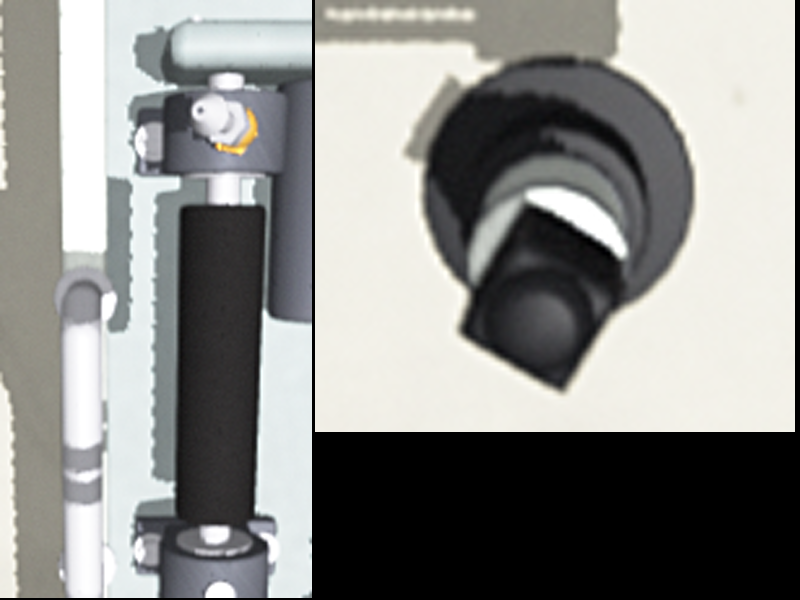

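The left half shows the handle bar from px (313,170) to (313,279), and the nipple tip at (357,103) leaning towards the robot and slightly +y. The right half shows the gun cap at px (306,237) with the grip square rotated about 30° in the image.

```bash
python3 - <<'E'
from h import *
import pickle
I=pickle.load(open('w2.pkl','rb'));W=lambda u,v,z,J=I:onz('wrist',u,v,z,J)
A=lambda u,v:(280+u/2.6,60+v/2.6);B=lambda u,v:(260+(u-315)/4.8,170+v/4.8)
print('handle ends',W(*A(82,280),.269),W(*A(82,575),.269))
tw=ray('wrist',*A(200,112),I)
print('tip on z',W(*A(200,112),.141))
print('elbow z.115',W(*A(238,137),.115),W(*A(238,137),.11))
J=pickle.load(open('w1.pkl','rb'))
It=info('top');print('tri tip',tri(tw,ray('top',205+303*.3,135+186*.3,It)))
c=W(*B(537,322),.1705,J);print('cap',c)
print('cap tri',tri(ray('wrist',*B(537,322),J),ray('top',205+95*.3,135+490*.3,It)))
for p,q in [((460,328),(562,388)),((562,388),(625,280)),((460,328),(525,205))]:
    e=W(*B(*q),.16,J)-W(*B(*p),.16,J);print(np.linalg.norm(e),np.degrees(np.arctan2(e[1],e[0])))
print('holder',W(*B(560,190),0.005,J))
E
```

```text
handle ends [ 0.6083 -0.0336  0.269 ] [ 0.5949 -0.1149  0.269 ]
tip on z [0.6579 0.0136 0.141 ]
elbow z.115 [0.6746 0.0039 0.115 ] [0.6752 0.0041 0.11  ]
tri tip (array([0.6533, 0.0067, 0.1808]), [0.0037, 0.0037])
cap [0.4456 0.1493 0.1705]
cap tri (array([0.4469, 0.1453, 0.1585]), [0.0025, 0.0025])
0.026545397220438076 -41.0583929260689
0.028563831164698524 51.035327698952194
0.0314467474754834 52.51687467520114
holder [0.4465 0.1488 0.005 ]
```

Call:
{"api": "arm_command", "payload": {
  "moves": [0.1,-0.2,3,0,0.1,-0.2,3,0,0.1,-0.2,3,0,0,0,2.6,0,0,0,0,0]
}}

```text
time: 3.25
ee_pos: [0.598, -0.0772, 0.2438]
eef_rot: [0.758, 0.652, -0.002, -0.003]
ft_force: [1.2, 0.7, -0.8]
width: 0.0871
grip_force: 0.0
```

Call:
{"api": "arm_command", "payload": {
  "moves": [0,0,0,0,0,0,0,0,0,0,0,0,0,0,0,0,0,0,0,0,0,0,0,0],
  "fingers": 0,
  "squeeze": 25
}}

```text
time: 3.75
ee_pos: [0.6007, -0.0808, 0.2492]
eef_rot: [0.76, 0.65, 0.0, 0.0]
ft_force: [-0.8, -0.6, 0.7]
width: 0.055
grip_force: 0.0
```

Call:
{"api": "arm_command", "payload": {
  "moves": [0,0,0,0,0,0,0,0,0,0,0,0,0,0,0,0,0,0,0,0,0,0,0,0,0,0,0,0,0,0,0,0,0,0,0,0,0,0,0,0]
}}

```text
time: 4.58
ee_pos: [0.5997, -0.0807, 0.2483]
eef_rot: [0.76, 0.65, -0.0, -0.001]
ft_force: [-5.0, 0.4, 1.7]
width: 0.011
grip_force: 25.0
```

Call:
{"api": "arm_command", "payload": {
  "moves": [0,0,0.5,0,0,0,1.2,0,0,0,1.2,0,0,0,1.2,0,0,0,1.2,0,0,0,1.2,0,0,0,1.2,0,0,0,1.2,0,0,0,1.2,0,0,0,1.2,0,0,0,0.5,0,0,0,0,0]
}}

```text
time: 5.58
ee_pos: [0.5998, -0.081, 0.1315]
eef_rot: [0.76, 0.65, -0.0, -0.001]
ft_force: [-10.4, 1.5, 13.3]
width: 0.0109
grip_force: 25.0
```

Call:
{"api": "arm_command", "payload": {
  "moves": [0,0,0.3,0,0,0,0.2,0,0,0,0.2,0,0,0,0,0]
}}

```text
time: 5.92
ee_pos: [0.5998, -0.0813, 0.1265]
eef_rot: [0.76, 0.65, 0.0, -0.001]
ft_force: [-19.2, 1.3, 32.0]
width: 0.0109
grip_force: 25.0
```

Call:
{"api": "arm_command", "payload": {
  "moves": [0,0,0,0,0,0,0,0,0,0,0,0,0,0,0,0,0,0,0,0],
  "fingers": 60
}}

```text
time: 6.33
ee_pos: [0.6005, -0.0807, 0.1233]
eef_rot: [0.76, 0.65, -0.0, 0.0]
ft_force: [0.6, 0.0, -0.1]
width: 0.0367
grip_force: 0.0
```

```bash
python3 - <<'E'
from h import *
plan([.56,-.05,.36],None)
plan([.60,.0,.36],None)
E
```

```text
[0.3, -0.6, -3.4, 0.0], [0.3, -0.6, -3.4, 0.0], [0.3, -0.6, -3.4, 0.0], [0.3, -0.6, -3.4, 0.0], [0.3, -0.6, -3.4, 0.0], [0.3, -0.6, -3.4, 0.0], [0.3, -0.6, -3.4, 0.0], 
 n 7 p [ 0.6005 -0.0807  0.1233] ya -8.842148641890299 F [ 0.5601  0.02   -0.1496] w 0.036680573689825684 g 0.0 t 6.3333
[1.1, -0.2, -3.4, 0.0], [1.1, -0.2, -3.4, 0.0], [1.1, -0.2, -3.4, 0.0], [1.1, -0.2, -3.4, 0.0], [1.1, -0.2, -3.4, 0.0], [1.1, -0.2, -3.4, 0.0], [1.1, -0.2, -3.4, 0.0], 
 n 7 p [ 0.6005 -0.0807  0.1233] ya -8.842148641890299 F [ 0.5601  0.02   -0.1496] w 0.036680573689825684 g 0.0 t 6.3333
```

Call:
{"api": "arm_command", "payload": {
  "moves": [0,0,-3,0,0,0,-3,0,0,0,-4,0,1.5,0.3,-4,0,1.5,0.3,-3,0,1.5,0.2,0,0,0,0,0,0,0,0,0,0],
  "fingers": 100
}}

```text
time: 7.0
ee_pos: [0.615, -0.0371, 0.2916]
eef_rot: [0.759, 0.651, -0.0, -0.0]
ft_force: [0.4, -0.1, -1.1]
width: 0.0852
grip_force: 0.0
```

```bash
python3 - <<'E'
from h import *
import pickle
a,I=snap('wrist','n1.png');pickle.dump(I,open('n1.pkl','wb'));print(st()[0],st()[2]['ft_force'])
print(proj('wrist',[.658,.0136,.141],I))
E
```

```text
[ 0.6146 -0.0383  0.2913] [-0.3085 -1.2427 -0.734 ]
[362.2934 157.6669]
```

Call:
{"api": "arm_command", "payload": {
  "moves": [3,-2,0,0,3,-2,0,0,1,-2,0,0,0,0,0,0,0,0,0,0]
}}

```text
time: 7.47
ee_pos: [0.5656, 0.0403, 0.2917]
eef_rot: [0.759, 0.651, -0.0, -0.0]
ft_force: [-0.6, 0.2, -0.4]
width: 0.0869
grip_force: 0.0
```

```bash
python3 - <<'E'
from h import *
import pickle
b,J=snap('wrist','n2.png');pickle.dump(J,open('n2.pkl','wb'))
I=pickle.load(open('n1.pkl','rb'));out=[]
for f,K in(('n1',I),('n2',J)):
    u,v=proj('wrist',[.665,.008,.13],K);print(f,u,v)
    im=cv2.imread('pics/%s.png'%f);u0,v0=int(u)-33,int(v)-50;print(u0,v0)
    out.append(cv2.resize(im[max(v0,0):v0+100,u0:u0+66],(396,600),interpolation=cv2.INTER_CUBIC))
cv2.imwrite('pics/n12.png',np.hstack(out))
a,It=snap('top','t2.png')
E
```

```text
n1 369.8144534251742 162.50900000495847
336 112
n2 434.1467538242352 240.27147648533528
401 190
```

View pics/n12.png

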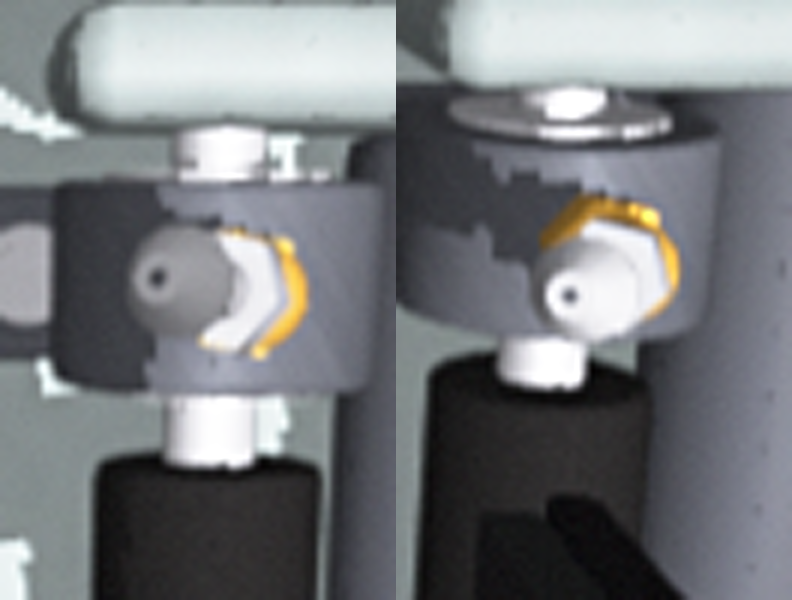

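The nipple is clear in both views: the tip hole is at crop (157,277) and (570,296), and the hexagon and brass centres are at about (253,292) and (611,258).

```bash
python3 - <<'E'
from h import *
import pickle
I=pickle.load(open('n1.pkl','rb'));J=pickle.load(open('n2.pkl','rb'))
a=lambda u,v:ray('wrist',336+u/6,112+v/6,I);b=lambda u,v:ray('wrist',401+(u-396)/6,190+v/6,J)
t,e=tri(a(157,277),b(570,296));print('tip',t,e)
for z in(.139,.141,.143):
    print(z,onz('wrist',336+157/6,112+277/6,z,I),onz('wrist',401+174/6,190+296/6,z,J))
h,e=tri(a(253,292),b(611,258));d=t-h;print('hex',h,e,np.linalg.norm(d),'heading',np.degrees(np.arctan2(d[1],d[0])),'tilt',np.degrees(np.arccos(d[2]/np.linalg.norm(d))))
# heading fit: project candidates
t[2]=.1412
for hd in(150,155,160,165,171):
    c,s=np.cos(np.radians(hd)),np.sin(np.radians(hd));ax=np.array([.5*c,.5*s,.866])
    q=t-.025*ax;o=t-.036*ax
    p1=(proj('wrist',q,I)-[336,112])*6;p2=(proj('wrist',q,J)-[401,190])*6+[396,0];print(hd,p1,p2,o)
# gun check in top picture: sash top rail
E
```

```text
tip [0.6577 0.0134 0.1434] [0.0001, 0.0001]
0.139 [0.658  0.0131 0.139 ] [0.659  0.0122 0.139 ]
0.141 [0.6578 0.0132 0.141 ] [0.6585 0.0128 0.141 ]
0.143 [0.6576 0.0133 0.143 ] [0.658  0.0134 0.143 ]
hex [0.6761 0.0064 0.1018] [0.0003, 0.0003] 0.04598475454794277 heading 159.1271228469679 tilt 25.267226741421435
150 [218.4554 301.4132] [598.3061 286.3214] [0.6733 0.0044 0.11  ]
155 [221.0668 294.2942] [601.0591 279.8903] [0.674  0.0058 0.11  ]
160 [223.0695 286.9795] [603.2441 273.2836] [0.6746 0.0073 0.11  ]
165 [224.4471 279.5239] [604.8434 266.5509] [0.6751 0.0088 0.11  ]
171 [225.2584 270.4705] [605.9707 258.3768] [0.6755 0.0106 0.11  ]
```

```bash
python3 - <<'E'
from h import *
plan([.446,.147,.27],50)
E
```

```text
[1.0, -1.5, 0.2, np.float64(-6.6)], [1.1, -1.4, 0.2, np.float64(-6.6)], [1.3, -1.2, 0.2, np.float64(-6.6)], [1.4, -1.1, 0.2, np.float64(-6.6)], [1.5, -0.9, 0.2, np.float64(-6.6)], [1.6, -0.7, 0.2, np.float64(-6.6)], [1.7, -0.5, 0.2, np.float64(-6.6)], [1.8, -0.3, 0.2, np.float64(-6.6)], [1.8, -0.1, 0.2, np.float64(-6.6)], 
 n 9 p [0.5665 0.0388 0.2919] ya -8.963525168191588 F [0.0347 0.0543 0.5794] w 0.08684660247308067 g 0.0 t 7.5667
```

Call:
{"api": "arm_command", "payload": {
  "moves": [1,-1.5,0.2,-6.6,1.1,-1.4,0.2,-6.6,1.3,-1.2,0.2,-6.6,1.4,-1.1,0.2,-6.6,1.5,-0.9,0.2,-6.6,1.6,-0.7,0.2,-6.6,1.7,-0.5,0.2,-6.6,1.8,-0.3,0.2,-6.6,1.8,-0.1,0.2,-6.6,0,0,0,0,0,0,0,0]
}}

```text
time: 8.48
ee_pos: [0.4481, 0.1473, 0.2742]
eef_rot: [0.339, 0.941, -0.0, -0.0]
ft_force: [0.3, -0.5, 0.5]
width: 0.0871
grip_force: 0.0
```

```bash
python3 - <<'E'
from h import *
import pickle
a,I=snap('wrist','g1.png');pickle.dump(I,open('g1.pkl','wb'));p,Q,s=st();print(p)
u,v=proj('wrist',[.446,.147,.1705],I);print(u,v,proj('wrist',[.446,.147,.05],I))
u0,v0=int(u)-75,int(v)-75;print(u0,v0)
im=cv2.imread('pics/g1.png')[v0:v0+150,u0:u0+150];cv2.imwrite('pics/g1c.png',cv2.resize(im,(600,600),interpolation=cv2.INTER_CUBIC))
plan([.446,.147,.119],50)
E
```

```text
[0.4485 0.1468 0.2743]
318.9667417320932 236.11808006747276 [319.4757 208.3704]
243 161
[0.1, -0.0, 3.9, np.float64(0.1)], [0.1, -0.0, 3.9, np.float64(0.1)], [0.1, -0.0, 3.9, np.float64(0.1)], [0.1, -0.0, 3.9, np.float64(0.1)], 
 n 4 p [0.4485 0.1468 0.2743] ya 50.3066612884483 F [-0.3575 -0.287  -0.0731] w 0.08714036665850833 g 0.0 t 8.5333
```

View pics/g1c.png

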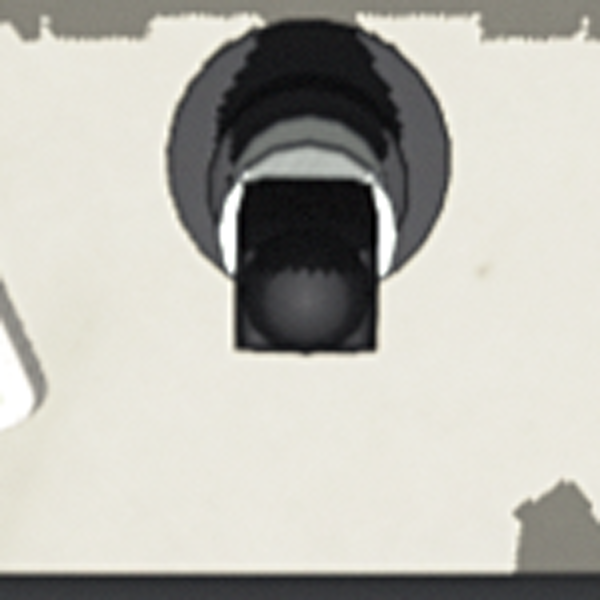

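The gun is square to the tool, with its cap at px (320,236) where it was predicted. Going down to grip it.

Call:
{"api": "arm_command", "payload": {
  "moves": [0.1,0,3.9,0,0.1,0,3.9,0,0,0,3.9,0,0,0,2.5,0,0,0,1.3,0,0,0,0,0]
}}

```text
time: 9.03
ee_pos: [0.4454, 0.1469, 0.1165]
eef_rot: [0.34, 0.941, -0.002, -0.001]
ft_force: [-0.9, -0.9, 0.0]
width: 0.087
grip_force: 0.0
```

Call:
{"api": "arm_command", "payload": {
  "moves": [0,0,0,0,0,0,0,0,0,0,0,0,0,0,0,0,0,0,0,0,0,0,0,0,0,0,0,0,0,0,0,0,0,0,0,0,0,0,0,0,0,0,0,0,0,0,0,0],
  "fingers": 0,
  "squeeze": 25
}}

```text
time: 10.03
ee_pos: [0.4461, 0.1492, 0.1193]
eef_rot: [0.338, 0.941, -0.0, -0.0]
ft_force: [-1.1, -0.4, -0.2]
width: 0.0282
grip_force: 25.0
```

```bash
python3 - <<'E'
from h import *
plan([.446,.147,.119],50)
E
```

```text
[-0.1, -0.2, 0.0, np.float64(0.5)], 
 n 1 p [0.4461 0.1492 0.1193] ya 50.545826203675524 F [-1.0933 -0.4092 -0.1906] w 0.02821508497716961 g 24.986320780590177 t 10.0333
```

Call:
{"api": "arm_command", "payload": {
  "moves": [0,0,-0.9,0,0,0,-0.9,0,0,0,-0.8,0,0,0,0,0]
}}

```text
time: 10.37
ee_pos: [0.4466, 0.1493, 0.1473]
eef_rot: [0.338, 0.941, 0.001, 0.0]
ft_force: [-2.3, -1.7, -1.7]
width: 0.0279
grip_force: 25.0
```

Call:
{"api": "arm_command", "payload": {
  "moves": [-0.55,0,0,0,-0.55,0,0,0,-0.55,0,0,0,-0.6,0,-0.1,0,-0.5,0,0.1,0,-0.5,0,0.1,0,-0.5,0,0.1,0,0,0,0,0]
}}

```text
time: 11.03
ee_pos: [0.476, 0.1245, 0.1433]
eef_rot: [0.338, 0.941, -0.0, 0.0]
ft_force: [-2.5, -1.3, -0.1]
width: 0.0279
grip_force: 25.0
```

Call:
{"api": "arm_command", "payload": {
  "moves": [-0.5,0,0.1,0,-0.5,0,0.1,0,-0.5,0,0.1,0,-0.5,0,0.2,0,-0.4,0,0.2,0,0,0,0,0,0,0,0,0]
}}

```text
time: 11.62
ee_pos: [0.4942, 0.1098, 0.1365]
eef_rot: [0.338, 0.941, -0.0, 0.001]
ft_force: [-1.2, -1.4, -1.5]
width: 0.0279
grip_force: 25.0
```

```bash
python3 - <<'E'
from h import *
p,Q,s=st();a,I=snap('scene','s3.png');print(p,s['ft_force'],s['torque'])
b,J=snap('top','t3.png')
u,v=proj('scene',p,I).astype(int);print(u,v);u2,v2=proj('top',p,J).astype(int);print(u2,v2)
f=lambda n,u,v:cv2.resize(cv2.imread(n)[v-60:v+60,u-40:u+40],(400,600),interpolation=cv2.INTER_CUBIC)
cv2.imwrite('pics/c3.png',np.hstack([f('pics/s3.png',u,v),f('pics/t3.png',u2,v2)]))
E
```

```text
[0.4942 0.1098 0.1365] [-1.2359 -1.3607 -1.4892] [-0.4749  0.5211  0.1341]
245 231
250 263
```

View pics/c3.png

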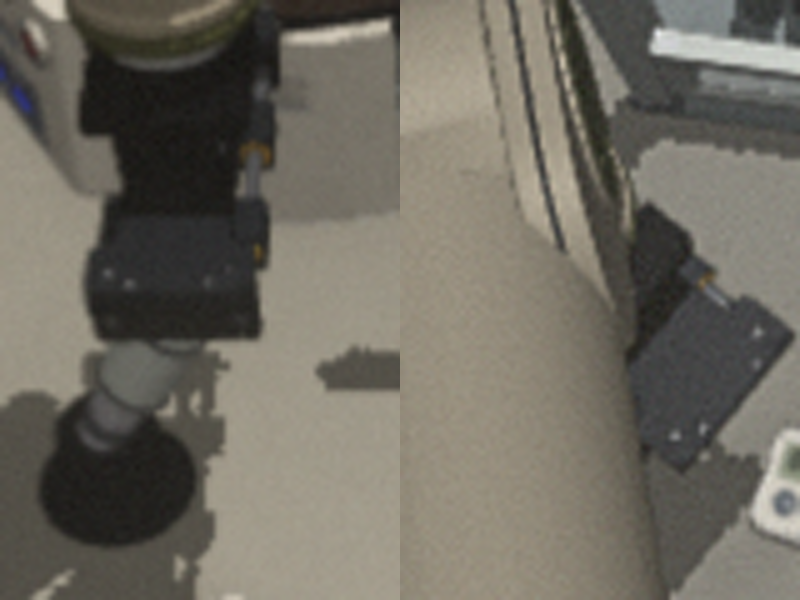

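The gun has pivoted in the pads, leaning over the rim. The barrel/sleeve boundary is near crop (120,395), and the geometry gives about 29.9°. Next I'll tighten the grip and pull it out along its axis.

Call:
{"api": "arm_command", "payload": {
  "moves": [0,0,0,0,0,0,0,0,-0.5,0,-0.87,0,-0.5,0,-0.87,0,-0.5,0,-0.87,0,-0.5,0,-0.87,0,0,0,-3,0,0,0,-4,0,0,0,-4,0,0,0,0,0],
  "squeeze": 55
}}

```text
time: 12.55
ee_pos: [0.5125, 0.0977, 0.2899]
eef_rot: [0.338, 0.941, 0.004, 0.004]
ft_force: [0.9, 0.1, -2.1]
width: 0.0275
grip_force: 55.0
```

```bash
python3 - <<'E'
from h import *
I=info('scene')
G=np.array([.4942,.1098,.1555]);ax=np.array([.5*.766,-.5*.643,.866])
for k in(0,.028,.088,.1,.12):print(k,(proj('scene',G-k*ax,I)-[205,171])*5)
plan([.54,.06,.29],-110)
E
```

```text
0 [199.5336 275.3332]
0.028 [176.2802 309.6193]
0.088 [128.7914 379.7699]
0.1 [119.6591 393.2803]
0.12 [104.6981 415.4281]
[-0.2, -0.1, -0.0, np.float64(7.0)], [-0.2, -0.0, -0.0, np.float64(7.0)], [-0.2, -0.0, -0.0, np.float64(7.0)], [-0.2, 0.0, -0.0, np.float64(7.0)], [-0.2, 0.0, -0.0, np.float64(7.0)], [-0.2, 0.1, -0.0, np.float64(7.0)], [-0.2, 0.1, -0.0, np.float64(7.0)], [-0.2, 0.1, -0.0, np.float64(7.0)], [-0.2, 0.1, -0.0, np.float64(7.0)], [-0.1, 0.2, -0.0, np.float64(7.0)], [-0.1, 0.2, -0.0, np.float64(7.0)], [-0.1, 0.2, -0.0, np.float64(7.0)], [-0.1, 0.2, -0.0, np.float64(7.0)], [-0.0, 0.2, -0.0, np.float64(7.0)], [-0.0, 0.2, -0.0, np.float64(7.0)], [0.0, 0.2, -0.0, np.float64(7.0)], [0.0, 0.2, -0.0, np.float64(7.0)], [0.1, 0.2, -0.0, np.float64(7.0)], [0.1, 0.2, -0.0, np.float64(7.0)], [0.1, 0.2, -0.0, np.float64(7.0)], [0.1, 0.2, -0.0, np.float64(7.0)], [0.1, 0.2, -0.0, np.float64(7.0)], [0.2, 0.1, -0.0, np.float64(7.0)], 
 n 23 p [0.5125 0.0977 0.2899] ya 50.49635560440354 F [ 0.8963  0.0593 -2.1261] w 0.027459965492961737 g 54.97555531561375 t 12.55
```

Call:
{"api": "arm_command", "payload": {
  "moves": [0,0,0,7,0,0,0,7,0,0,0,7,0,0,0,7,0,0,0,7,0,0,0,7,0,0,0,7,0,0,0,7,0,0,0,7,0,0,0,7,0,0,0,7,0,0,0,7]
}}

```text
time: 13.55
ee_pos: [0.5095, 0.0972, 0.2819]
eef_rot: [0.882, 0.471, 0.0, -0.0]
ft_force: [-0.0, 0.0, -3.1]
width: 0.0275
grip_force: 55.0
```

Call:
{"api": "arm_command", "payload": {
  "moves": [0,0,0,7,0,0,0,7,0,0,0,7,0,0,0,7,0,0,0,7,0,0,0,7,0,0,0,7,0,0,0,7,0,0,0,7,0,0,0,7,0,0,0,7,0,0,0,0]
}}

```text
time: 14.55
ee_pos: [0.5095, 0.0972, 0.2819]
eef_rot: [0.984, -0.181, 0.0, -0.0]
ft_force: [0.7, 0.3, -3.2]
width: 0.0277
grip_force: 55.0
```

```bash
python3 - <<'E'
from h import *
print(st()[2]['joint_positions'])
plan([.586,.039,.2555],-110)
E
```

```text
[-0.8439  0.056   0.5983  1.6743 -0.0322  1.4203 -2.1758]
[3.1, 0.9, 0.9, np.float64(-0.3)], [3.1, 0.9, 0.9, np.float64(-0.3)], [3.1, 0.9, 0.9, np.float64(-0.3)], 
 n 3 p [0.5095 0.0972 0.2819] ya -110.8271188233432 F [ 0.6796  0.2957 -3.218 ] w 0.027657484855682805 g 54.97794862836599 t 14.55
```

Call:
{"api": "arm_command", "payload": {
  "moves": [2.5,0.7,0.6,-0.3,2.5,0.7,0.7,-0.3,2.5,0.7,0.7,-0.2,1.8,0.6,0.6,0,0,0,0,0,0,0,0,0]
}}

```text
time: 15.05
ee_pos: [0.5876, 0.0392, 0.2549]
eef_rot: [0.985, -0.17, -0.0, 0.001]
ft_force: [0.0, 0.8, -3.6]
width: 0.0274
grip_force: 55.0
```

```bash
python3 - <<'E'
from h import *
p,Q,s=st();print(p,s['ft_force'])
a,I=snap('scene','s4.png');w,J=snap('wrist','w4.png')
T=np.array([.658,.0132,.142]);
u,v=proj('scene',T,I);u0,v0=int(u)-60,int(v)-80;print(u0,v0)
G=p+[0,0,.019];ax=np.array([-.47,.171,.866])
for k in(0,.028,.088,.128):print(k,(proj('scene',G-k*ax,I)-[u0,v0])*5,proj('wrist',G-k*ax,J)-[320,0])
print('tip',(proj('scene',T,I)-[u0,v0])*5,proj('wrist',T,J))
A=cv2.resize(cv2.imread('pics/s4.png')[v0:v0+120,u0:u0+80],(400,600),interpolation=cv2.INTER_CUBIC)
B=cv2.resize(cv2.imread('pics/w4.png')[:300,170:370],(400,600),interpolation=cv2.INTER_CUBIC)
cv2.imwrite('pics/c4.png',np.hstack([A,B]))
for k in(.088,.128):print('wr crop',(proj('wrist',G-k*ax,J)-[170,0])*2+[400,0])
print((proj('wrist',T,J)-[170,0])*2+[400,0])
E
```

```text
[0.5876 0.0392 0.2549] [ 0.0383  0.8009 -3.6441]
261 140
0 [152.2242 237.2685] [  1.5507 311.2129]
0.028 [182.8794 269.3731] [  1.7471 261.9672]
0.088 [245.0284 334.5095] [  2.0465 186.426 ]
0.128 [283.9606 375.3462] [  2.1879 150.5811]
tip [304.9208 400.3105] [322.7543 134.1756]
wr crop [704.0931 372.852 ]
wr crop [704.3757 301.1623]
[705.5085 268.3512]
```

View pics/c4.png

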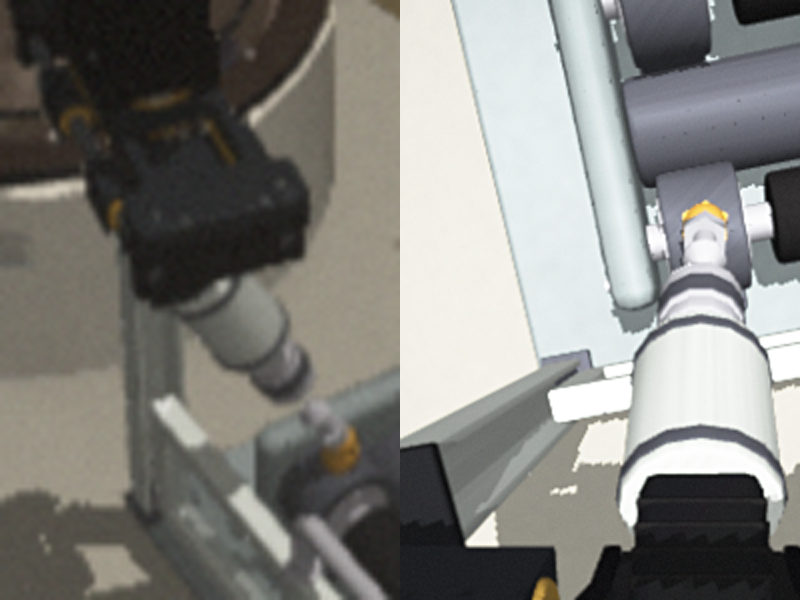

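The scene view shows the sleeve mouth lined up with the nipple, about 25 mm off. The wrist view shows the gun axis (col ≈704) over the nipple axis (col ≈705). Now pushing along the axis.

Call:
{"api": "arm_command", "payload": {
  "moves": [0.25,0,0.43,0,0.25,0,0.43,0,0.25,0,0.44,0,0.25,0,0.43,0,0.25,0,0.43,0,0.25,0,0.44,0,0.25,0,0.43,0,0,0,0,0,0,0,0,0],
  "squeeze": 60
}}

```text
time: 15.9
ee_pos: [0.6033, 0.0342, 0.2244]
eef_rot: [0.985, -0.171, -0.001, 0.0]
ft_force: [-3.7, -1.3, -2.3]
width: 0.0278
grip_force: 60.0
```

```bash
cat >> h.py <<'E'
def ck():
    p,Q,s=st();ax=np.array([-.47,.171,.866]);D=p+[0,0,.019]-np.array([.658,.0132,.142]);k=D@ax
    print('p',p,'k',k,'perp',D-k*ax,'F',s['ft_force'],'Fax',s['ft_force']@ax,'T',s['torque'],'w',s['width'],'t',s['time'])
E
python3 -c "
from h import *
ck()"
```

```text
p [0.6033 0.0342 0.2244] k 0.1171014140950572 perp [0.0004 0.0009 0.    ] F [-3.6902 -1.3206 -2.33  ] Fax -0.5092496863030791 T [-0.0914  1.2974 -0.1328] w 0.027820122830950613 t 15.9
```

Call:
{"api": "arm_command", "payload": {
  "moves": [0.06,0,0.2,0,0.06,0,0.2,0,0.1,0,0.17,0,0,0,0,0]
}}

```text
time: 16.23
ee_pos: [0.6058, 0.0332, 0.2184]
eef_rot: [0.985, -0.171, -0.0, 0.0]
ft_force: [-0.4, -2.2, -7.4]
width: 0.0278
grip_force: 60.0
```

```bash
python3 -c "
from h import *
ck()"
```

```text
p [0.6058 0.0332 0.2184] k 0.11062539216697433 perp [-0.0002  0.0011 -0.0004] F [-0.3559 -2.2006 -7.4425] Fax -6.6542320455652195 T [-0.3417  0.57   -0.0557] w 0.027785530770556118 t 16.2333
```

Call:
{"api": "arm_command", "payload": {
  "moves": [0.1,0,0.17,0,0.1,0,0.17,0,0,0,0,0]
}}

```text
time: 16.48
ee_pos: [0.6074, 0.0329, 0.2162]
eef_rot: [0.985, -0.171, -0.0, -0.0]
ft_force: [-8.1, -0.1, 4.3]
width: 0.0275
grip_force: 60.0
```

```bash
python3 -c "
from h import *
ck()"
```

```text
p [0.6074 0.0329 0.2162] k 0.10786883256000686 perp [ 0.0001  0.0013 -0.0002] F [-8.1452 -0.1176  4.3213] Fax 7.5503985455915 T [-0.243   2.3373 -0.1855] w 0.027508291476882222 t 16.4833
```

Call:
{"api": "arm_command", "payload": {
  "moves": [0.1,0,0.17,0,0.1,0,0.17,0,0.1,0,0.18,0,0.1,0,0.17,0,0,0,0,0,0,0,0,0]
}}

```text
time: 16.98
ee_pos: [0.6108, 0.0317, 0.2097]
eef_rot: [0.985, -0.171, -0.001, -0.0]
ft_force: [-10.7, 0.4, 7.3]
width: 0.0274
grip_force: 60.0
```

```bash
python3 -c "
from h import *
ck()"
```

```text
p [0.6108 0.0317 0.2097] k 0.10042783974329857 perp [ 0.      0.0013 -0.0003] F [-10.7037   0.3842   7.2869] Fax 11.40692760672789 T [-0.2041  2.9337 -0.1854] w 0.02736882985355713 t 16.9833
```

Call:
{"api": "arm_command", "payload": {
  "moves": [0.1,0,0.17,0,0,0,0,0,0,0,0,0]
}}

```text
time: 17.23
ee_pos: [0.6117, 0.0314, 0.2081]
eef_rot: [0.985, -0.171, -0.001, -0.0]
ft_force: [-10.9, -0.5, 8.5]
width: 0.0278
grip_force: 60.0
```

Call:
{"api": "arm_command", "payload": {
  "moves": [0.05,0,0.09,0,0,0,0,0,0,0,0,0]
}}

```text
time: 17.48
ee_pos: [0.6121, 0.0312, 0.2073]
eef_rot: [0.985, -0.171, -0.001, -0.0]
ft_force: [-11.4, -0.3, 8.0]
width: 0.0276
grip_force: 60.0
```

```bash
python3 -c "
from h import *
ck()"
```

```text
p [0.6121 0.0312 0.2073] k 0.09761006904144613 perp [-0.      0.0013 -0.0003] F [-11.4443  -0.2799   7.9539] Fax 12.219013482733803 T [-0.1112  3.1372 -0.2175] w 0.02758283538137643 t 17.4833
```

Call:
{"api": "arm_command", "payload": {
  "moves": [0.03,0,0.05,0,0,0,0,0,0,0,0,0]
}}

```text
time: 17.73
ee_pos: [0.6123, 0.0312, 0.2071]
eef_rot: [0.985, -0.171, -0.001, -0.0]
ft_force: [-12.7, 0.1, 10.8]
width: 0.0277
grip_force: 60.0
```

Call:
{"api": "arm_command", "payload": {
  "moves": [0.03,0,0.05,0,0,0,0,0,0,0,0,0]
}}

```text
time: 17.98
ee_pos: [0.6124, 0.0312, 0.207]
eef_rot: [0.985, -0.171, -0.001, -0.001]
ft_force: [-16.1, 1.5, 15.2]
width: 0.0278
grip_force: 60.0
```

```bash
python3 -c "
from h import *
ck()"
```

```text
p [0.6124 0.0312 0.207 ] k 0.0972808038371409 perp [ 0.0001  0.0014 -0.0002] F [-16.1417   1.4766  15.1708] Fax 20.976964135998493 T [-0.1484  4.1421 -0.2605] w 0.027769614839183342 t 17.9833
```

Call:
{"api": "arm_command", "payload": {
  "moves": [-0.03,0,-0.05,0,0,0,0,0,0,0,0,0,0,0,0,0,0,0,0,0,0,0,0,0]
}}

```text
time: 18.48
ee_pos: [0.6123, 0.0312, 0.207]
eef_rot: [0.985, -0.171, -0.001, -0.0]
ft_force: [-12.6, -0.3, 10.2]
width: 0.0273
grip_force: 60.0
```

```bash
python3 -c "
from h import *
ck()"
```

```text
p [0.6123 0.0312 0.207 ] k 0.09734472636034099 perp [ 0.      0.0014 -0.0003] F [-12.6318  -0.2702  10.2437] Fax 14.761741170335064 T [-0.1355  3.5597 -0.2123] w 0.027288981131137955 t 18.4833
```

```bash
python3 -c "
from bench import r
print(r.close_job())"
```

```text
the job is handed in; nothing more can be done
None
```

I handed the job in at about 18.5 s: the guard is fully lowered and the small gun's coupler is on the left front nipple. The gun is still gripped, with its spring pressed lightly against the stop. I judged the snap and the full compression from force and position readings, not from a final picture.

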